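# Put the hole saws back on their board in order of size

### The arm

A 6-joint arm with a two-finger parallel gripper is mounted at the origin on the work surface. World frame = base frame: x ahead of the robot, y to its left, z up, the work surface at z = 0. Lengths are in m, angles in rad, forces in N, time in s.
With the tool pointing down it reaches from about 0.225 to 0.725 m from the base axis. Payload 3.1 kg.
Tool frame: the origin (TCP) lies midway between the tips of the shut fingers; the grasp point (between the pads) lies 19 mm behind it; z points along the fingers, y is the direction in which the jaws open and shut (so a half turn about z gives the same grasp; the last joint's range is limited). The gripper opens to 85 mm and grips with 20 to 120 N. Pads are 22 mm wide; open, the fingers measure 114 mm over their backs; the gripper's body (76 mm by 85 mm) begins 54 mm behind the grasp point. The pads swing forward as they close: fully open they stand 13 mm farther back than shut.
Start: joints at [1.17, 0.048, 0.099, 1.622, 0, 1.443], TCP at [0.141, 0.506, 0.231] pointing down, gripper open.
Joint ranges: [-2.91, 2.91], [-0.99, 1.94], [-1.21, 1.42], [-2.12, 2.29], [-1.49, 1.47], [-3.14, 3.14]. Speed limits (rad/s): [2.79, 2.79, 3.14, 3.14, 3.14, 3.14].

### API

Orientations are given as a unit quaternion [w, x, y, z].
In Python, from plant import env gives the robot as it stands.
- The arm moves only by the tool move_arm, never from a script. Its argument "targets" is a list of rows, each a list of 3 entries, a list of its own where there are three numbers: the shift along the tool's x, y, z normalised to -1 to 1, where 1 is 0.03 m, then the turn, a rotation vector about the tool's x, y, z normalised to -1 to 1, where 1 is 0.12 rad, then the opening in per cent of the stroke, from 0 (shut) to 100 (fully open). A call has 1 to 5 rows; each row shifts and turns the pose as measured when the row begins, along the tool's axes as they then stand; what a row does not reach is not made up. A row lasts 1/10 s, in which the tool goes at most 50 mm and 8.59 degrees, less where a joint would pass 70% of its speed; a pose out of reach is approached as far as the arm can. A call with a number of a shift or a turn outside -1 to 1 is refused whole. A call with a gripper value outside its range is refused whole. The fingers move at their own pace and stop on an object; "grip_force" is the grip in N (left out, the last holds). Time passes only in rows, so rows that do not move let the fingers close. It gives the time, the measured TCP pose, the force and the opening at its end, in the units of the state.
- env.sense(): the state, without advancing time (a new reading comes with each control period).
- env.capture(name): name is "scene" or "top"; returns the picture (400x640x3 uint8, blue, green, red); there is no depth.
- env.camera_model(name): a dict with "K" (3x3 intrinsics, pixels), "pose" (4x4, takes a point from camera to world coordinates). Camera axes: x right, y down, z forward; pixel columns grow to the right and rows downward; lengths in m; the calibration is good to about 2 mm. A picture is of the moment at which its call begins. camera_model takes no time and is no camera call.
- env.close_job(): hands the job in, once; it reports no verdict.
The state is a dict: "time_s": time; "joint_positions": joint angles; "qvel": joint speeds; "effort": joint torques, N m; "tcp_pos": TCP position; "orientation": TCP orientation; "force": force on the tool from outside, world axes, zero at the start; "wrist_torque": the same for the moment, N m; "finger_gap": finger opening in m.
Only numpy, scipy, OpenCV 4.12 (cv2) and the standard library are available. Lean on these libraries where they do the work, as an engineer would, in place of code of your own. Each camera call takes 0.05 s, during which the arm holds its last target. There are 200 camera calls.

### The job

Put the four green hole saws back on the storage board, standing teeth down, one centred on each cream felt spot, in order of size: the smallest on the spot next to the red end block, growing step by step to the largest at the grey end. Leave the blue mug standing where it is.

Things in the scene. Friction and masses are not known exactly. Their poses are not given: they have to be found in the camera images.
- saw24: Hole saw, smallest of four: a closed green cylinder 24 mm in diameter and 45 mm tall with a steel toothed rim at the bottom and a small black hole in the top face; loose, stands teeth down. Origin: centre of its underside, z up along its axis.
- saw35: Hole saw, second smallest of four: a closed green cylinder 35 mm in diameter and 45 mm tall with a steel toothed rim at the bottom and a small black hole in the top face; loose, stands teeth down. Origin: centre of its underside, z up along its axis.
- saw46: Hole saw, second largest of four: a closed green cylinder 46 mm in diameter and 45 mm tall with a steel toothed rim at the bottom and a small black hole in the top face; loose, stands teeth down. Origin: centre of its underside, z up along its axis.
- saw57: Hole saw, largest of four: a closed green cylinder 57 mm in diameter and 45 mm tall with a steel toothed rim at the bottom and a small black hole in the top face; loose, stands teeth down. Origin: centre of its underside, z up along its axis.
- spot1: One of four identical cream felt spots (66 mm across, flush, black dot at the centre) in a straight row, 80 mm apart, on top of a dark brown board (400 x 80 x 12 mm, fixed, top 12 mm above the bench). Which of the four spots carries which number changes from start to start. Origin: centre of the spot, on the board's top; x points across the row, y along it.
- spot2: One of four identical cream felt spots (66 mm across, flush, black dot at the centre) in a straight row, 80 mm apart, on top of a dark brown board (400 x 80 x 12 mm, fixed, top 12 mm above the bench). Which of the four spots carries which number changes from start to start. Origin: centre of the spot, on the board's top; x points across the row, y along it.
- spot3: One of four identical cream felt spots (66 mm across, flush, black dot at the centre) in a straight row, 80 mm apart, on top of a dark brown board (400 x 80 x 12 mm, fixed, top 12 mm above the bench). Which of the four spots carries which number changes from start to start. Origin: centre of the spot, on the board's top; x points across the row, y along it.
- spot4: One of four identical cream felt spots (66 mm across, flush, black dot at the centre) in a straight row, 80 mm apart, on top of a dark brown board (400 x 80 x 12 mm, fixed, top 12 mm above the bench). Which of the four spots carries which number changes from start to start. Origin: centre of the spot, on the board's top; x points across the row, y along it.
- red_stop: Red plastic end block, 80 mm across the row x 22 mm along it x 20 mm high, fixed on one end of the board (either end; a grey block of the same size is on the other end). It stands in line with the spots, its centre 65 mm beyond the nearest spot's centre. Origin: centre of its underside, on the board's top.
- mug: Blue enamel mug, 84 mm across, 85 mm tall, handle towards its own +y (turned up to 45 degrees), standing loose to the robot's left of the work. Origin: centre of its underside. To be left where it is.
There are look-alikes about, which are no part of the job. Leave any brown or purple look-alike of the saw57 alone. Leave any orange look-alike of the saw35 alone.

How it is judged:
By the outcome, as a careful person would: the job done as asked, in the order asked, and still so for the second after the job is handed in, with the robot touching nothing.
It also fails if it takes over 99 s, if anything falls off the work surface, if the arm or the gripper's body presses on something with over 40 N, if the wrist force passes 120 N, or if a joint passes its speed limit or range.

## Working session

There is one attempt and no reset: what is moved stays moved. The work goes in short steps, Python scripts to look and compute and a tool call to move; the robot and the scene stay as the last step left them, time stands still between calls to the robot, and variables do not carry over. Pictures are saved under pics/ and viewed, about 12 in all and at most 16, crops included, and the job is handed in when it is done.

Besides the shell and the picture viewer there is one more tool, called after "Call:" as name([rows], argument=value, ...), one row to a line, values as JSON. move_arm: Moves the arm, as the interface text tells. Its arguments: {"type":"object","properties":{"targets":{"type":"array","items":{"type":"array"}},"grip_force":{"type":"number"}},"required":["targets"]}

```bash
ls; mkdir -p pics
python3 - <<'E'
from plant import env
import cv2,numpy as np
s=env.sense();print({k:np.round(v,3).tolist() for k,v in s.items()})
for n in("scene","top"):
    im=env.capture(n);cv2.imwrite(f"pics/{n}0.png",im)
    m=env.camera_model(n);print(n,np.round(m["K"],1).tolist(),np.round(m["pose"],3).tolist())
E
```

```text
pics
{'time_s': 0.0, 'joint_positions': [1.17, 0.049, 0.098, 1.622, -0.0, 1.443], 'qvel': [-0.001, -0.001, 0.0, 0.001, 0.001, 0.0], 'effort': [0.001, -33.877, 32.002, 0.02, -0.0, -0.0], 'tcp_pos': [0.141, 0.505, 0.23], 'orientation': [-0.0, 0.136, 0.991, -0.001], 'force': [0.071, -0.079, -0.797], 'wrist_torque': [0.045, -0.038, -0.009], 'finger_gap': 0.085}
scene [[458.2, 0.0, 317.2], [0.0, 458.2, 204.4], [0.0, 0.0, 1.0]] [[-0.173, 0.836, -0.521, 1.026], [0.985, 0.155, -0.079, 0.155], [0.015, -0.527, -0.85, 0.953], [0.0, 0.0, 0.0, 1.0]]
top [[382.5, 0.0, 311.2], [0.0, 382.5, 197.0], [0.0, 0.0, 1.0]] [[-0.001, -0.998, 0.069, 0.421], [-1.0, 0.002, 0.008, 0.065], [-0.008, -0.069, -0.998, 1.038], [0.0, 0.0, 0.0, 1.0]]
```

View pics/top0.png

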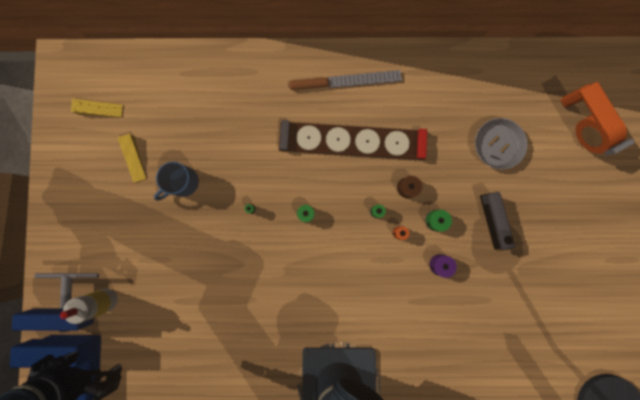

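View pics/scene0.png

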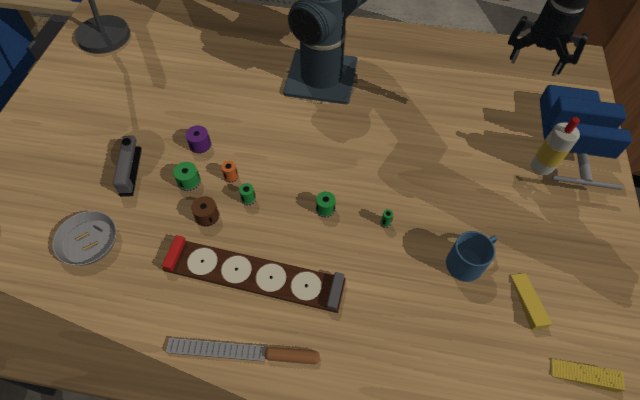

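The top view shows green saws at (250,209), (306,213), (378,211) and (440,220). The look-alikes are brown (410,187), orange (402,233) and purple (444,265). The spots lie between x = 309 and 397 on row ~140, with the red block on the right (421,143). The scene view agrees, with greens at (388,218), (326,204), (247,194) and (187,176) and the red block at (174,253).

```bash
cat > h.py <<'E'
from plant import env
import cv2,numpy as np
def ray(n,u,v,z):
    m=env.camera_model(n);P=m["pose"];d=P[:3,:3]@np.linalg.solve(m["K"],[u,v,1]);o=P[:3,3]
    return o+d*(z-o[2])/d[2]
def pix(n,p):
    m=env.camera_model(n);P=m["pose"];q=m["K"]@(P[:3,:3].T@(np.array(p)-P[:3,3]));return q[:2]/q[2]
def blobs(im,lo,hi,amin,amax=2000):
    k=cv2.inRange(cv2.cvtColor(im,cv2.COLOR_BGR2HSV),lo,hi)
    k=cv2.morphologyEx(k,cv2.MORPH_CLOSE,np.ones((5,5)))
    n,l,st,c=cv2.connectedComponentsWithStats(k)
    out=[]
    for i in range(1,n):
        if amin<=st[i,4]<=amax:
            cn=cv2.findContours((l==i).astype('u1'),0,1)[0][0];M=cv2.moments((l==i).astype('u1'),True)
            out.append((M['m10']/M['m00'],M['m01']/M['m00'],st[i,4],*st[i,2:4]))
    return out
G=((45,90,30),(85,255,255)); C=((10,15,110),(40,90,255)); R=((170,140,60),(180,255,255))
def crop_big(im,c,h,f,name):
    x,y=map(int,c);a=im[max(0,y-h):y+h,max(0,x-int(1.3*h)):x+int(1.3*h)]
    cv2.imwrite(name,cv2.resize(a,None,fx=f,fy=f,interpolation=cv2.INTER_CUBIC))
E
python3 - <<'E'
from h import *
for n in("scene","top"):
    im=cv2.imread(f"pics/{n}0.png")
    for nm,(r,z,a) in dict(green=(G,.024,20),cream=(C,.012,150),red=(R,.02,60)).items():
        for b in blobs(im,*r,a): print(n,nm,np.round(b,1),np.round(ray(n,b[0],b[1],z),4))
im=cv2.imread("pics/top0.png");crop_big(im,(345,215),65,4,"pics/c1.png")
E
```

```text
scene green [186.  174.9 554.   27.   27. ] [ 0.4307 -0.2649  0.024 ]
scene green [246.6 192.8 251.   16.   21. ] [ 0.4548 -0.1046  0.024 ]
scene green [325.2 203.  381.   20.   25. ] [0.4488 0.087  0.024 ]
scene green [386.6 217.4 145.   12.   17. ] [0.462  0.2355 0.024 ]
scene cream [568.2 135.3 275.   24.   29. ] [0.11   0.6948 0.012 ]
scene cream [  81.   239.3 1593.    56.    51. ] [ 0.6398 -0.4476  0.012 ]
scene cream [201.8 261.  640.   30.   27. ] [ 0.6423 -0.1603  0.012 ]
scene cream [235.9 269.  660.   31.   27. ] [ 0.6475 -0.0802  0.012 ]
scene cream [270.6 277.3 675.   30.   28. ] [ 6.529e-01 -4.000e-04  1.200e-02]
scene cream [305.7 285.5 687.   30.   28. ] [0.658  0.0791 0.012 ]
scene cream [214.3 349.3 961.  100.   24. ] [ 0.8247 -0.0767  0.012 ]
top green [249.2 208.4  57.    9.    8. ] [0.4615 0.2374 0.024 ]
top green [305.3 213.  223.   17.   17. ] [0.4489 0.0883 0.024 ]
top green [378.1 210.8 142.   15.   13. ] [ 0.4546 -0.1045  0.024 ]
top green [438.8 220.  424.   26.   21. ] [ 0.4301 -0.2642  0.024 ]
top cream [308.3 137.2 480.   24.   25. ] [0.6555 0.0803 0.012 ]
top cream [352.4 139.9 991.   54.   27. ] [ 0.6476 -0.0394  0.012 ]
top cream [501.1 140.9 565.   37.   30. ] [ 0.6437 -0.4414  0.012 ]
top cream [396.5 142.6 482.   25.   24. ] [ 0.6399 -0.1588  0.012 ]
top cream [ 70.6 300.5 246.   26.   34. ] [0.2181 0.7114 0.012 ]
```

View pics/c1.png

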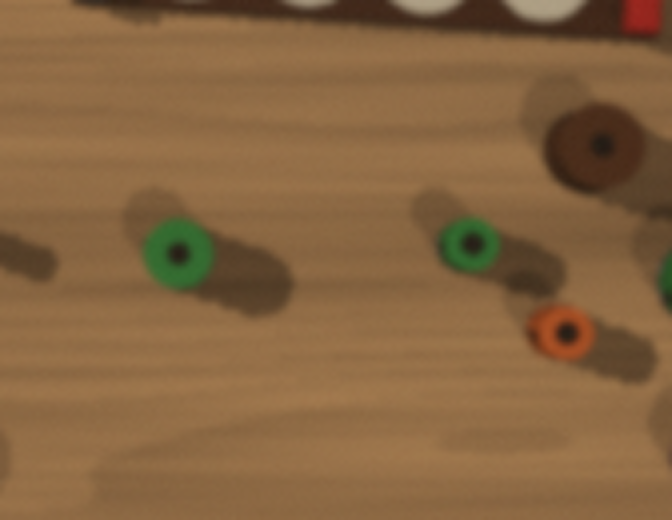

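```bash
cat >> h.py <<'E'
from scipy.spatial.transform import Rotation as Ro
ANG=-3.7
def state():
    s=env.sense();q=s["orientation"];return s,np.array(s["tcp_pos"]),Ro.from_quat([q[1],q[2],q[3],q[0]])
def plan(t,op,n=None):
    s,p,R=state();a=np.radians(ANG)
    y=np.array([np.cos(a),np.sin(a),0]);z=np.array([0,0,-1.]);T=Ro.from_matrix(np.c_[np.cross(y,z),y,z])
    rv=(R.inv()*T).as_rotvec();d=np.array(t)-p
    k=n or int(max(1,np.ceil(np.abs(rv).max()/.12),np.ceil(np.linalg.norm(d)/.029)))
    print("t",round(s["time_s"],2),"tcp",np.round(p,4),"gap",round(s["finger_gap"],4),"F",np.round(s["force"],1),"rows",k)
    for i in range(k):
        Ri=R*Ro.from_rotvec(rv*i/k)
        print([np.round(Ri.inv().apply(d/k)/.03,2).tolist(),np.round(rv/k/.12,2).tolist(),op])
E
python3 -c "
from h import *
plan((.462,.2365,.12),70)"
```

```text
t 0.1 tcp [0.1412 0.5051 0.2302] gap 0.0852 F [-0.3 -0.2  0.3] rows 15
[[-0.85, -0.38, 0.25], [-0.0, 0.0, 0.76], 70]
[[-0.88, -0.3, 0.25], [-0.0, 0.0, 0.76], 70]
[[-0.9, -0.22, 0.25], [-0.0, 0.0, 0.76], 70]
[[-0.92, -0.14, 0.25], [-0.0, 0.0, 0.76], 70]
[[-0.93, -0.06, 0.25], [-0.0, 0.0, 0.76], 70]
[[-0.93, 0.03, 0.25], [-0.0, 0.0, 0.76], 70]
[[-0.92, 0.11, 0.24], [-0.0, 0.0, 0.76], 70]
[[-0.91, 0.2, 0.24], [-0.0, 0.0, 0.76], 70]
[[-0.89, 0.28, 0.24], [-0.0, 0.0, 0.76], 70]
[[-0.86, 0.36, 0.24], [-0.0, 0.0, 0.76], 70]
[[-0.82, 0.43, 0.24], [-0.0, 0.0, 0.76], 70]
[[-0.78, 0.51, 0.24], [-0.0, 0.0, 0.76], 70]
[[-0.73, 0.57, 0.24], [-0.0, 0.0, 0.76], 70]
[[-0.68, 0.64, 0.24], [-0.0, 0.0, 0.76], 70]
[[-0.62, 0.7, 0.24], [-0.0, 0.0, 0.76], 70]
```

Call:
move_arm([
  [[-0.85,-0.38,0.2],[0,0,0.76],70],
  [[-0.88,-0.3,0.2],[0,0,0.76],70],
  [[-0.9,-0.22,0.2],[0,0,0.76],70],
  [[-0.92,-0.14,0.2],[0,0,0.76],70],
  [[-0.93,-0.06,0.2],[0,0,0.76],70],
], grip_force=40)

```text
time_s: 0.6
tcp_pos: [0.2479, 0.4136, 0.1967]
orientation: [-0.001, 0.361, 0.933, -0.003]
force: [0.7, 0.1, 0.0]
finger_gap: 0.0596
```

Call:
move_arm([
  [[-0.93,0.03,0.2],[0,0,0.76],70],
  [[-0.92,0.11,0.2],[0,0,0.76],70],
  [[-0.91,0.2,0.2],[0,0,0.76],70],
  [[-0.89,0.28,0.2],[0,0,0.76],70],
  [[-0.86,0.36,0.2],[0,0,0.76],70],
])

```text
time_s: 1.1
tcp_pos: [0.3554, 0.3164, 0.1623]
orientation: [-0.001, 0.57, 0.821, -0.005]
force: [-0.2, 0.3, -0.3]
finger_gap: 0.0599
```

```bash
python3 -c "
from h import *
plan((.462,.2365,.12),70)"
```

```text
t 1.1 tcp [0.3554 0.3164 0.1623] gap 0.0599 F [-0.2  0.3 -0.3] rows 5
[[-0.75, 0.48, 0.28], [-0.01, 0.01, 0.7], 70]
[[-0.7, 0.54, 0.28], [-0.01, 0.01, 0.7], 70]
[[-0.66, 0.6, 0.28], [-0.01, 0.01, 0.7], 70]
[[-0.6, 0.65, 0.28], [-0.01, 0.01, 0.7], 70]
[[-0.55, 0.7, 0.28], [-0.01, 0.01, 0.7], 70]
```

Tracking is accurate.

Call:
move_arm([
  [[-0.75,0.48,0.28],[-0.01,0.01,0.7],60],
  [[-0.7,0.54,0.28],[-0.01,0.01,0.7],60],
  [[-0.66,0.6,0.28],[-0.01,0.01,0.7],60],
  [[-0.6,0.65,0.28],[-0.01,0.01,0.7],60],
  [[-0.55,0.7,0.28],[-0.01,0.01,0.7],60],
])

```text
time_s: 1.6
tcp_pos: [0.4636, 0.2304, 0.1157]
orientation: [-0.002, 0.735, 0.678, -0.003]
force: [0.3, 0.9, 0.1]
finger_gap: 0.051
```

```bash
python3 -c "
from h import *
plan((.462,.2365,.01),60,4)
a=env.capture('scene');b=env.capture('top')
crop_big(a,pix('scene',(.462,.2365,.06)),55,4,'pics/a.png');crop_big(b,pix('top',(.462,.2365,.06)),55,4,'pics/b.png')
cv2.imwrite('pics/ab.png',cv2.resize(np.hstack([cv2.imread('pics/a.png'),cv2.imread('pics/b.png')]),(800,310)))
"
```

```text
t 1.6 tcp [0.4636 0.2304 0.1157] gap 0.051 F [0.3 0.9 0.1] rows 4
[[0.05, -0.01, 0.88], [-0.01, 0.0, -0.04], 60]
[[0.05, -0.01, 0.88], [-0.01, 0.0, -0.04], 60]
[[0.05, -0.01, 0.88], [-0.01, 0.0, -0.04], 60]
[[0.05, -0.02, 0.88], [-0.01, 0.0, -0.04], 60]
```

View pics/ab.png

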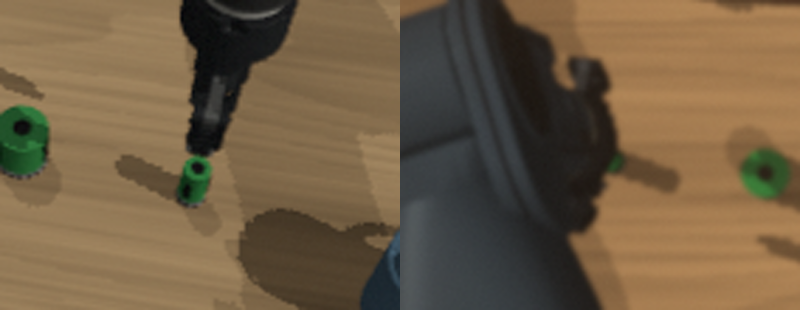

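The gripper, at crop (205,150), stands over the small saw at (197,180) in the scene view. The other greens are clear of it.

Call:
move_arm([
  [[0.05,-0.01,0.85],[0,0,-0.04],60],
  [[0.05,-0.01,0.85],[0,0,-0.04],60],
  [[0.05,-0.01,0.85],[0,0,-0.04],60],
  [[0.05,-0.02,0.85],[0,0,-0.04],60],
  [[0,0,0],[0,0,0],60],
])

```text
time_s: 2.2
tcp_pos: [0.4605, 0.2356, 0.0093]
orientation: [-0.003, 0.728, 0.686, -0.005]
force: [-1.5, 0.2, -0.6]
finger_gap: 0.0512
```

```bash
python3 -c "
from h import *
plan((.462,.2365,.009),60,1)
a=env.capture('scene')
crop_big(a,pix('scene',(.462,.2365,.04)),35,8,'pics/a2.png')
"
```

```text
t 2.2 tcp [0.4605 0.2356 0.0093] gap 0.0512 F [-1.5  0.2 -0.6] rows 1
[[0.03, 0.05, 0.01], [-0.08, 0.03, 0.04], 60]
```

View pics/a2.png

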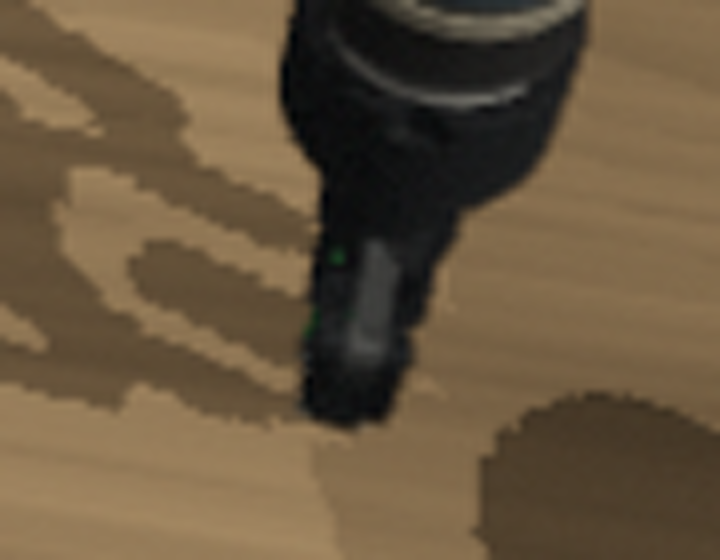

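Green shows only as slivers at (337,257) and (313,320), so the saw is between the fingers. Close and lift.

Call:
move_arm([
  [[0.03,0.04,0],[-0.08,0.03,0.04],20],
  [[0,0,0],[0,0,0],10],
  [[0,0,0],[0,0,0],10],
  [[0,0,0],[0,0,0],10],
  [[0,0,0],[0,0,0],10],
], grip_force=40)

```text
time_s: 2.75
tcp_pos: [0.4669, 0.239, 0.0178]
orientation: [0.002, 0.729, 0.684, 0.006]
force: [-0.4, 0.3, -1.1]
finger_gap: 0.0219
```

Call:
move_arm([
  [[0,0,-0.3],[0,0,0],10],
  [[0,0,-0.9],[0,0,0],10],
  [[0,0,-0.9],[0,0,0],10],
  [[0,0,-0.9],[0,0,0],10],
  [[0,0,0],[0,0,0],10],
])

```text
time_s: 3.25
tcp_pos: [0.4655, 0.2381, 0.1129]
orientation: [0.002, 0.729, 0.684, 0.006]
force: [1.3, 0.3, 0.0]
finger_gap: 0.0219
```

```bash
python3 -c "
from h import *
plan((.6412,-.1596,.12),10)
"
```

```text
t 3.25 tcp [0.4655 0.2381 0.1129] gap 0.0219 F [1.3 0.3 0. ] rows 15
[[-0.86, 0.45, -0.02], [0.01, -0.0, 0.0], 10]
[[-0.86, 0.45, -0.02], [0.01, -0.0, 0.0], 10]
[[-0.86, 0.45, -0.02], [0.01, -0.0, 0.0], 10]
[[-0.86, 0.45, -0.02], [0.01, -0.0, 0.0], 10]
[[-0.86, 0.45, -0.02], [0.01, -0.0, 0.0], 10]
[[-0.86, 0.45, -0.02], [0.01, -0.0, 0.0], 10]
[[-0.86, 0.45, -0.02], [0.01, -0.0, 0.0], 10]
[[-0.86, 0.45, -0.02], [0.01, -0.0, 0.0], 10]
[[-0.86, 0.45, -0.02], [0.01, -0.0, 0.0], 10]
[[-0.86, 0.45, -0.02], [0.01, -0.0, 0.0], 10]
[[-0.86, 0.45, -0.02], [0.01, -0.0, 0.0], 10]
[[-0.86, 0.45, -0.02], [0.01, -0.0, 0.0], 10]
[[-0.86, 0.45, -0.02], [0.01, -0.0, 0.0], 10]
[[-0.86, 0.45, -0.02], [0.01, -0.0, 0.0], 10]
[[-0.86, 0.45, -0.02], [0.01, -0.0, 0.0], 10]
```

```bash
python3 -c "
from h import *
a=env.capture('scene');b=env.capture('top')
s,p,R=state()
crop_big(a,pix('scene',p),40,7,'pics/a3.png')
for n,i in(('scene',a),('top',b)):
  for x in blobs(i,*G,5): print(n,np.round(x,1),np.round(ray(n,x[0],x[1],p[2]+.015),4),np.round(ray(n,x[0],x[1],.024),4))
"
```

```text
scene [186.  174.9 554.   27.   27. ] [ 0.4946 -0.2198  0.1237] [ 0.4307 -0.2649  0.024 ]
scene [246.6 192.8 251.   16.   21. ] [ 0.5162 -0.0768  0.1237] [ 0.4549 -0.1047  0.024 ]
scene [388.6 195.4  21.    4.   13. ] [0.4667 0.2259 0.1237] [0.3995 0.2344 0.024 ]
scene [325.2 203.  388.   20.   25. ] [0.5109 0.0944 0.1237] [0.4489 0.0871 0.024 ]
top [305.5 212.9 208.   16.   17. ] [0.4467 0.0855 0.1237] [0.4495 0.0878 0.024 ]
top [378.1 210.9 143.   15.   13. ] [ 0.4512 -0.0878  0.1237] [ 0.4545 -0.1044  0.024 ]
top [438.7 220.  426.   26.   21. ] [ 0.4293 -0.2317  0.1237] [ 0.4302 -0.264   0.024 ]
```

View pics/a3.png

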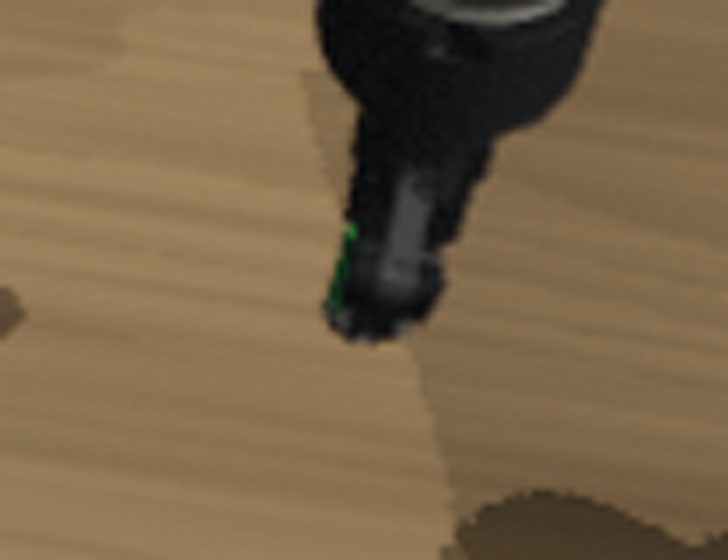

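Call:
move_arm([
  [[-0.86,0.45,0],[0,0,0],10],
  [[-0.86,0.45,0],[0,0,0],10],
  [[-0.86,0.45,0],[0,0,0],10],
  [[-0.86,0.45,0],[0,0,0],10],
  [[-0.86,0.45,0],[0,0,0],10],
])

```text
time_s: 3.85
tcp_pos: [0.5174, 0.1028, 0.0997]
orientation: [-0.004, 0.727, 0.687, -0.002]
force: [0.4, 0.6, -1.6]
finger_gap: 0.0219
```

Call:
move_arm([
  [[-0.86,0.45,0],[0,0,0],10],
  [[-0.86,0.45,0],[0,0,0],10],
  [[-0.86,0.45,0],[0,0,0],10],
  [[-0.86,0.45,0],[0,0,0],10],
  [[-0.86,0.45,0],[0,0,0],10],
])

```text
time_s: 4.35
tcp_pos: [0.5723, -0.035, 0.0871]
orientation: [-0.011, 0.727, 0.687, -0.008]
force: [1.0, 0.1, -0.9]
finger_gap: 0.022
```

```bash
python3 -c "
from h import *
plan((.6412,-.156,.11),10)
"
```

```text
t 4.35 tcp [ 0.5723 -0.035   0.0871] gap 0.022 F [ 1.   0.1 -0.9] rows 5
[[-0.78, 0.5, -0.17], [-0.05, -0.0, 0.01], 10]
[[-0.78, 0.5, -0.17], [-0.05, -0.0, 0.01], 10]
[[-0.78, 0.5, -0.16], [-0.05, -0.0, 0.01], 10]
[[-0.78, 0.51, -0.16], [-0.05, -0.0, 0.01], 10]
[[-0.78, 0.51, -0.16], [-0.05, -0.0, 0.01], 10]
```

Call:
move_arm([
  [[-0.78,0.5,-0.2],[-0.05,0,0.01],10],
  [[-0.78,0.5,-0.2],[-0.05,0,0.01],10],
  [[-0.78,0.5,-0.2],[-0.06,0,0.01],10],
  [[-0.7,0.5,-0.15],[-0.05,0,0.01],10],
  [[-0.55,0.4,0],[-0.05,0,0],10],
])

```text
time_s: 4.85
tcp_pos: [0.6332, -0.1518, 0.0948]
orientation: [-0.008, 0.729, 0.684, -0.003]
force: [0.4, -0.4, -0.8]
finger_gap: 0.0219
```

```bash
python3 -c "
from h import *
plan((.6412,-.156,.05),10,3)
"
```

```text
t 4.85 tcp [ 0.6332 -0.1518  0.0948] gap 0.0219 F [ 0.4 -0.4 -0.8] rows 3
[[-0.04, 0.1, 0.5], [-0.04, -0.02, 0.0], 10]
[[-0.04, 0.1, 0.5], [-0.04, -0.02, 0.0], 10]
[[-0.04, 0.09, 0.5], [-0.04, -0.02, 0.0], 10]
```

Call:
move_arm([
  [[-0.04,0.1,0.5],[-0.05,-0.02,0],10],
  [[-0.04,0.1,0.5],[-0.05,-0.02,0],10],
  [[-0.04,0.09,0.3],[-0.05,-0.02,0],10],
  [[0,0,0],[0,0,0],10],
])

```text
time_s: 5.25
tcp_pos: [0.6383, -0.1588, 0.0458]
orientation: [-0.003, 0.731, 0.682, -0.002]
force: [-0.0, -0.5, 0.1]
finger_gap: 0.0218
```

```bash
python3 -c "
from h import *
plan((.6412,-.156,.031),10,2)
a=env.capture('scene');b=env.capture('top')
crop_big(a,pix('scene',(.641,-.16,.02)),40,7,'pics/a4.png')
"
```

```text
t 5.25 tcp [ 0.6383 -0.1588  0.0458] gap 0.0218 F [-0.  -0.5  0.1] rows 2
[[0.05, 0.05, 0.25], [-0.03, -0.01, -0.02], 10]
[[0.05, 0.05, 0.25], [-0.03, -0.01, -0.02], 10]
```

View pics/a4.png

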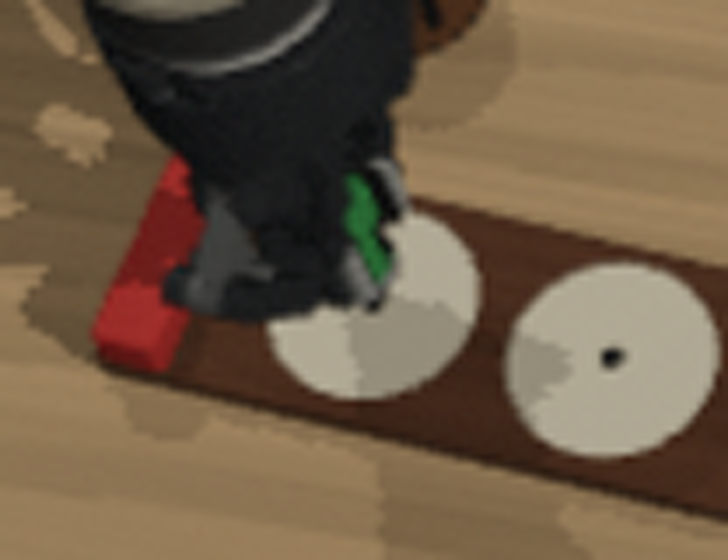

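The saw is held upright, with its green at (360,220), above the spot next to the red block (spot centre about (375,305) in the crop).

Call:
move_arm([
  [[0.05,0.05,0.25],[-0.03,-0.01,-0.02],10],
  [[0.05,0.05,0.2],[-0.03,-0.01,-0.02],10],
  [[0,0,0],[0,0,0],10],
])

```text
time_s: 5.65
tcp_pos: [0.6437, -0.1554, 0.0353]
orientation: [0.003, 0.729, 0.685, 0.001]
force: [0.1, -0.1, -0.1]
finger_gap: 0.0218
```

```bash
python3 -c "
from h import *
plan((.6412,-.156,.031),10,1)
"
```

```text
t 5.65 tcp [ 0.6437 -0.1554  0.0353] gap 0.0218 F [ 0.1 -0.1 -0.1] rows 1
[[-0.02, -0.08, 0.14], [0.05, 0.02, 0.02], 10]
```

Lower gently until contact.

Call:
move_arm([
  [[-0.02,-0.08,0.1],[0.03,0.01,0],10],
  [[0,0,0.07],[0,0,0],10],
  [[0,0,0],[0,0,0],10],
])

```text
time_s: 5.95
tcp_pos: [0.6416, -0.1556, 0.0308]
orientation: [0.002, 0.729, 0.685, 0.001]
force: [0.3, 0.3, -0.7]
finger_gap: 0.0219
```

```bash
python3 -c "
from h import *
plan((.6412,-.156,.031),10,1)
"
```

```text
t 5.95 tcp [ 0.6416 -0.1556  0.0308] gap 0.0219 F [ 0.3  0.3 -0.7] rows 1
[[-0.01, -0.01, -0.01], [0.03, 0.01, 0.02], 10]
```

Call:
move_arm([
  [[0,0,0.05],[0.02,0,0],10],
  [[0,0,0.03],[0,0,0],10],
])

```text
time_s: 6.15
tcp_pos: [0.6419, -0.1559, 0.0288]
orientation: [0.001, 0.729, 0.685, -0.0]
force: [-0.9, -0.1, -0.5]
finger_gap: 0.0219
```

```bash
python3 -c "
from h import *
plan((.6412,-.156,.031),10,1)
"
```

```text
t 6.15 tcp [ 0.6419 -0.1559  0.0288] gap 0.0219 F [-0.9 -0.1 -0.5] rows 1
[[-0.01, -0.02, -0.07], [0.01, 0.01, 0.02], 10]
```

Call:
move_arm([
  [[0,0,0.06],[0,0,0],10],
  [[0,0,0.06],[0,0,0],10],
])

```text
time_s: 6.35
tcp_pos: [0.6423, -0.1561, 0.026]
orientation: [0.002, 0.729, 0.685, 0.0]
force: [-3.5, 0.8, 6.8]
finger_gap: 0.0216
```

Call:
move_arm([
  [[0,0,0.06],[0,0,0],10],
])

```text
time_s: 6.45
tcp_pos: [0.6423, -0.1562, 0.0259]
orientation: [0.002, 0.729, 0.685, 0.0]
force: [-3.6, 1.0, 10.3]
finger_gap: 0.0218
```

Call:
move_arm([
  [[0,0,0.06],[0,0,0],10],
])

```text
time_s: 6.55
tcp_pos: [0.6424, -0.1562, 0.0259]
orientation: [0.002, 0.729, 0.685, 0.0]
force: [-3.0, 0.7, 6.1]
finger_gap: 0.0216
```

Call:
move_arm([
  [[0,0,0],[0,0,0],35],
  [[0,0,0],[0,0,0],45],
  [[0,0,0],[0,0,0],45],
  [[0,0,-0.5],[0,0,0],45],
  [[0,0,-1],[0,0,0],45],
])

```text
time_s: 7.05
tcp_pos: [0.6386, -0.1549, 0.0666]
orientation: [-0.003, 0.729, 0.685, -0.002]
force: [0.3, 0.1, -0.7]
finger_gap: 0.0384
```

Call:
move_arm([
  [[-0.3,-0.95,-0.7],[0,0,0],70],
  [[-0.3,-0.95,-0.5],[0,0,0],70],
  [[0.3,-0.95,0],[0,0,0],70],
  [[0.3,-0.95,0],[0,0,0],70],
  [[0.3,-0.95,0],[0,0,0],70],
])

```text
time_s: 7.55
tcp_pos: [0.5011, -0.1405, 0.1147]
orientation: [0.006, 0.729, 0.685, 0.002]
force: [-0.3, 0.3, 0.4]
finger_gap: 0.0599
```

```bash
python3 -c "
from h import *
plan((.4545,-.1045,.1),70)
a=env.capture('scene');b=env.capture('top')
cv2.imwrite('pics/s5.png',a);cv2.imwrite('pics/t5.png',b)
for n,i in(('scene',a),('top',b)):
  for x in blobs(i,*G,20): print(n,np.round(x,1),np.round(ray(n,x[0],x[1],.036),4),np.round(ray(n,x[0],x[1],.024),4))
crop_big(a,pix('scene',(.6,-.1,.02)),55,5,'pics/a5.png')
"
```

```text
t 7.55 tcp [ 0.5011 -0.1405  0.1147] gap 0.0599 F [-0.3  0.3  0.4] rows 3
[[0.37, -0.54, 0.15], [0.03, 0.02, 0.01], 70]
[[0.37, -0.54, 0.16], [0.03, 0.02, 0.01], 70]
[[0.37, -0.54, 0.16], [0.03, 0.02, 0.01], 70]
scene [185.6 174.8 530.   26.   27. ] [ 0.4382 -0.2607  0.036 ] [ 0.4305 -0.2661  0.024 ]
scene [246.6 192.9 250.   16.   21. ] [ 0.4623 -0.1013  0.036 ] [ 0.4549 -0.1047  0.024 ]
scene [325.1 203.1 386.   20.   25. ] [0.4565 0.0877 0.036 ] [0.4491 0.0868 0.024 ]
scene [199.6 256.2 160.   14.   18. ] [ 0.6421 -0.1603  0.036 ] [ 0.6371 -0.1645  0.024 ]
top [398.6 139.8  75.   10.   10. ] [ 0.6422 -0.1593  0.036 ] [ 0.6449 -0.162   0.024 ]
top [305.3 213.  223.   17.   17. ] [0.4486 0.088  0.036 ] [0.4489 0.0883 0.024 ]
top [378.  210.9 145.   15.   13. ] [ 0.454  -0.1023  0.036 ] [ 0.4544 -0.1043  0.024 ]
```

View pics/a5.png

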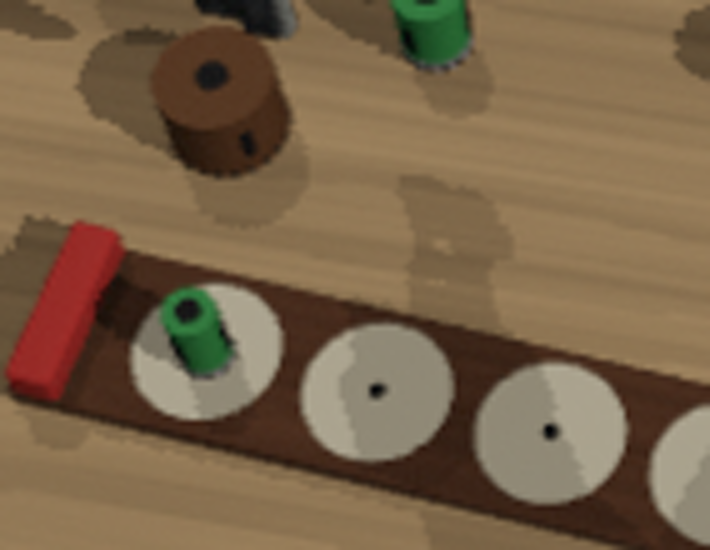

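saw24 stands upright on the spot by the red block. It measures (0.642, -0.160) against the spot at (0.641, -0.160). Next is saw35 at (0.4545, -0.1045), green rather than the orange one, 35 mm wide.

Call:
move_arm([
  [[0.4,-0.5,0.1],[0.03,0.02,0],70],
  [[0.4,-0.5,0.1],[0.03,0.02,0],70],
  [[0.37,-0.4,0.1],[0.03,0.02,0],70],
  [[0,0,0],[0,0,0],70],
])

```text
time_s: 8.05
tcp_pos: [0.4597, -0.1013, 0.108]
orientation: [0.001, 0.729, 0.685, 0.001]
force: [0.4, -0.1, -0.2]
finger_gap: 0.0598
```

```bash
python3 -c "
from h import *
plan((.4545,-.1045,.01),70,4)
"
```

```text
t 8.05 tcp [ 0.4597 -0.1013  0.108 ] gap 0.0598 F [ 0.4 -0.1 -0.2] rows 4
[[-0.03, -0.04, 0.82], [0.01, -0.0, 0.0], 70]
[[-0.03, -0.04, 0.82], [0.01, -0.0, 0.0], 70]
[[-0.03, -0.04, 0.82], [0.01, -0.0, 0.0], 70]
[[-0.03, -0.04, 0.82], [0.01, -0.0, 0.0], 70]
```

Call:
move_arm([
  [[-0.03,-0.04,0.8],[0.01,0,0],70],
  [[-0.03,-0.04,0.8],[0.01,0,0],70],
  [[-0.03,-0.04,0.8],[0.01,0,0],70],
  [[-0.03,-0.04,0.7],[0.01,0,0],70],
  [[0,0,0],[0,0,0],70],
])

```text
time_s: 8.55
tcp_pos: [0.4647, -0.1095, 0.0191]
orientation: [0.007, 0.729, 0.685, 0.003]
force: [-1.4, -0.1, 0.5]
finger_gap: 0.0599
```

```bash
python3 -c "
from h import *
plan((.4545,-.1045,.009),70,1)
"
```

```text
t 8.55 tcp [ 0.4647 -0.1095  0.0191] gap 0.0599 F [-1.4 -0.1  0.5] rows 1
[[0.15, -0.36, 0.33], [0.12, 0.05, 0.02], 70]
```

Call:
move_arm([
  [[0.15,-0.36,0.2],[0.12,0.05,0],70],
  [[0,0,0.05],[0,0,0],70],
])

```text
time_s: 8.75
tcp_pos: [0.4559, -0.1053, 0.0131]
orientation: [0.001, 0.729, 0.685, 0.001]
force: [0.2, -0.3, -0.2]
finger_gap: 0.0596
```

```bash
python3 -c "
from h import *
plan((.4545,-.1045,.009),70,1)
"
```

```text
t 8.75 tcp [ 0.4559 -0.1053  0.0131] gap 0.0596 F [ 0.2 -0.3 -0.2] rows 1
[[0.02, -0.05, 0.14], [0.01, 0.0, 0.01], 70]
```

Call:
move_arm([
  [[0.02,-0.05,0.12],[0.01,0,0],45],
  [[0,0,0],[0,0,0],30],
  [[0,0,0],[0,0,0],25],
  [[0,0,0],[0,0,0],25],
  [[0,0,0],[0,0,0],25],
])

```text
time_s: 9.25
tcp_pos: [0.4571, -0.1055, 0.0126]
orientation: [0.003, 0.729, 0.685, 0.001]
force: [-0.6, 0.2, -0.9]
finger_gap: 0.0332
```

Call:
move_arm([
  [[0,0,-0.3],[0,0,0],25],
  [[0,0,-0.9],[0,0,0],25],
  [[0,0,-0.9],[0,0,0],25],
  [[0,0,-0.9],[0,0,0],25],
  [[0,0,0],[0,0,0],25],
])

```text
time_s: 9.75
tcp_pos: [0.4553, -0.1048, 0.1065]
orientation: [0.002, 0.729, 0.685, 0.001]
force: [0.4, -0.8, -0.4]
finger_gap: 0.0331
```

```bash
python3 -c "
from h import *
plan((.6464,-.0798,.11),25)
"
```

```text
t 9.75 tcp [ 0.4553 -0.1048  0.1065] gap 0.0331 F [ 0.4 -0.8 -0.4] rows 7
[[0.18, 0.9, -0.01], [0.0, 0.0, 0.0], 25]
[[0.18, 0.9, -0.01], [0.0, 0.0, 0.0], 25]
[[0.18, 0.9, -0.01], [0.0, 0.0, 0.0], 25]
[[0.18, 0.9, -0.01], [0.0, 0.0, 0.0], 25]
[[0.18, 0.9, -0.01], [0.0, 0.0, 0.0], 25]
[[0.18, 0.9, -0.02], [0.0, 0.0, 0.0], 25]
[[0.18, 0.9, -0.02], [0.0, 0.0, 0.0], 25]
```

Call:
move_arm([
  [[0.18,0.9,-0.1],[0,0,0],25],
  [[0.18,0.9,-0.1],[0,0,0],25],
  [[0.18,0.9,-0.1],[0,0,0],25],
  [[0.18,0.9,-0.1],[0,0,0],25],
  [[0.18,0.9,-0.1],[0,0,0],25],
])

```text
time_s: 10.25
tcp_pos: [0.5912, -0.0856, 0.1197]
orientation: [-0.0, 0.73, 0.684, -0.001]
force: [-0.2, -0.3, -1.6]
finger_gap: 0.0331
```

Call:
move_arm([
  [[0.18,0.9,-0.1],[0,0,0],25],
  [[0.15,0.6,-0.1],[0,0,0],25],
  [[0,0,0],[0,0,0],25],
])

```text
time_s: 10.55
tcp_pos: [0.6404, -0.0775, 0.1224]
orientation: [-0.001, 0.729, 0.684, -0.001]
force: [-0.1, -0.1, -1.3]
finger_gap: 0.0328
```

```bash
python3 -c "
from h import *
plan((.6464,-.0798,.04),25,4)
a=env.capture('scene');s,p,R=state()
crop_big(a,pix('scene',p),40,7,'pics/a6.png')
"
```

```text
t 10.55 tcp [ 0.6404 -0.0775  0.1224] gap 0.0328 F [-0.1 -0.1 -1.3] rows 4
[[-0.02, 0.05, 0.69], [-0.01, 0.0, 0.0], 25]
[[-0.02, 0.05, 0.69], [-0.01, 0.0, 0.0], 25]
[[-0.02, 0.05, 0.69], [-0.01, 0.0, 0.0], 25]
[[-0.02, 0.05, 0.69], [-0.01, 0.0, 0.0], 25]
```

View pics/a6.png

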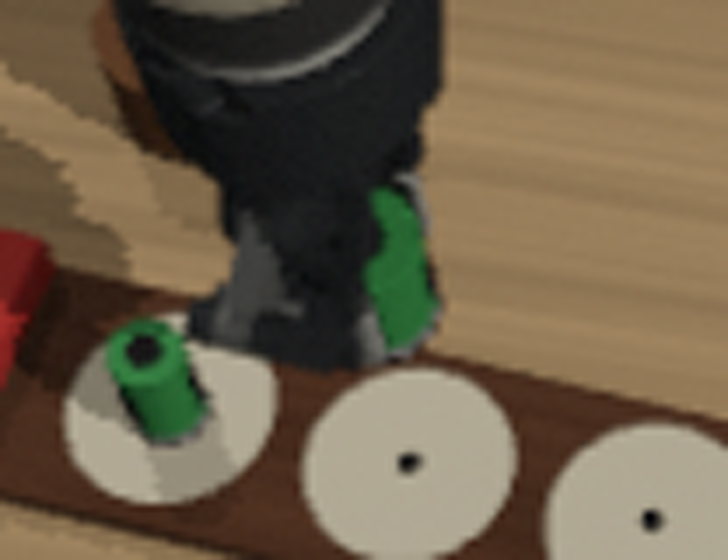

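saw35 is held upright, with its green at (400,270), above the second spot's dot at (410,462). Lower it.

Call:
move_arm([
  [[-0.02,0.07,0.7],[-0.01,0,0],25],
  [[-0.02,0.07,0.7],[-0.01,0,0],25],
  [[-0.03,0.05,0.7],[-0.01,0,0],25],
  [[-0.03,0.05,0.5],[0,0,0],25],
  [[0,0,0],[0,0,0],25],
])

```text
time_s: 11.1
tcp_pos: [0.6402, -0.0818, 0.0399]
orientation: [-0.003, 0.73, 0.684, -0.003]
force: [-0.2, -0.0, -1.6]
finger_gap: 0.0329
```

```bash
python3 -c "
from h import *
plan((.6464,-.0802,.027),25,2)
"
```

```text
t 11.1 tcp [ 0.6402 -0.0818  0.0399] gap 0.0329 F [-0.2 -0.  -1.6] rows 2
[[0.03, 0.1, 0.21], [-0.03, 0.0, -0.0], 25]
[[0.03, 0.1, 0.21], [-0.03, 0.0, -0.0], 25]
```

Call:
move_arm([
  [[0.03,0.1,0.18],[-0.03,0,0],25],
  [[0.03,0.1,0.18],[-0.03,0,0],25],
  [[0,0,0],[0,0,0],25],
])

```text
time_s: 11.4
tcp_pos: [0.6465, -0.0807, 0.0299]
orientation: [0.001, 0.73, 0.683, -0.0]
force: [-0.1, 0.0, -0.5]
finger_gap: 0.0331
```

```bash
python3 -c "
from h import *
plan((.6464,-.0802,.025),25,2)
"
```

```text
t 11.4 tcp [ 0.6465 -0.0807  0.0299] gap 0.0331 F [-0.1  0.  -0.5] rows 2
[[0.01, -0.0, 0.08], [0.0, 0.0, -0.01], 25]
[[0.01, -0.0, 0.08], [0.0, 0.0, -0.01], 25]
```

Call:
move_arm([
  [[0.01,0,0.07],[0,0,0],25],
  [[0.01,0,0.07],[0,0,0],25],
])

```text
time_s: 11.6
tcp_pos: [0.648, -0.0803, 0.0274]
orientation: [0.002, 0.73, 0.683, 0.001]
force: [0.3, -0.4, -1.7]
finger_gap: 0.0325
```

Call:
move_arm([
  [[0,0,0.06],[0,0,0],25],
])

```text
time_s: 11.7
tcp_pos: [0.6485, -0.0803, 0.0261]
orientation: [0.003, 0.73, 0.683, 0.001]
force: [0.0, 0.4, -1.7]
finger_gap: 0.033
```

Call:
move_arm([
  [[0,0,0.05],[0,0,0],25],
])

```text
time_s: 11.8
tcp_pos: [0.6487, -0.0803, 0.0248]
orientation: [0.003, 0.73, 0.684, 0.001]
force: [0.1, 0.2, -0.8]
finger_gap: 0.033
```

Call:
move_arm([
  [[0,-0.08,0.04],[0,0,0],25],
])

```text
time_s: 11.9
tcp_pos: [0.6466, -0.0802, 0.0237]
orientation: [0.003, 0.73, 0.684, 0.002]
force: [0.8, -0.3, -1.0]
finger_gap: 0.0326
```

Call:
move_arm([
  [[0,0,0.04],[0,0,0],25],
])

```text
time_s: 12.0
tcp_pos: [0.6462, -0.0802, 0.0232]
orientation: [0.003, 0.73, 0.684, 0.001]
force: [-3.1, 0.4, 7.2]
finger_gap: 0.033
```

Contact. Release, retreat, and head to saw46 at (0.449, 0.0877), opening to 85 %.

Call:
move_arm([
  [[0,0,0],[0,0,0],45],
  [[0,0,0],[0,0,0],60],
  [[0,0,0],[0,0,0],60],
  [[0,0,-0.5],[0,0,0],60],
  [[0,0,-1],[0,0,0],60],
])

```text
time_s: 12.5
tcp_pos: [0.6424, -0.0793, 0.0647]
orientation: [-0.001, 0.73, 0.684, -0.001]
force: [0.5, -0.7, 0.4]
finger_gap: 0.0512
```

Call:
move_arm([
  [[0.3,-0.9,-0.8],[0,0,0],85],
  [[0.7,-0.9,-0.3],[0,0,0],85],
  [[0.9,-0.9,0],[0,0,0],85],
  [[0.9,-0.9,0],[0,0,0],85],
  [[0.9,-0.9,0],[0,0,0],85],
])

```text
time_s: 13.0
tcp_pos: [0.5211, 0.0387, 0.1103]
orientation: [0.008, 0.732, 0.681, 0.005]
force: [0.5, 0.9, 0.0]
finger_gap: 0.0725
```

```bash
python3 -c "
from h import *
plan((.449,.0877,.11),85)
a=env.capture('scene');b=env.capture('top')
cv2.imwrite('pics/s7.png',a);cv2.imwrite('pics/t7.png',b)
for n,i in(('scene',a),('top',b)):
  for x in blobs(i,*G,20): print(n,np.round(x,1),np.round(ray(n,x[0],x[1],.036),4),np.round(ray(n,x[0],x[1],.024),4))
"
```

```text
t 13.0 tcp [0.5211 0.0387 0.1103] gap 0.0725 F [0.5 0.9 0. ] rows 4
[[0.36, -0.63, -0.01], [0.04, 0.01, -0.02], 85]
[[0.36, -0.63, -0.01], [0.04, 0.01, -0.02], 85]
[[0.37, -0.63, -0.0], [0.04, 0.01, -0.02], 85]
[[0.37, -0.63, -0.0], [0.04, 0.01, -0.02], 85]
scene [186.1 174.9 551.   27.   27. ] [ 0.4384 -0.2593  0.036 ] [ 0.4307 -0.2647  0.024 ]
scene [325.1 203.1 385.   20.   25. ] [0.4565 0.0878 0.036 ] [0.449  0.0869 0.024 ]
scene [199.6 256.2 161.   14.   18. ] [ 0.6421 -0.1604  0.036 ] [ 0.6371 -0.1646  0.024 ]
scene [234.7 263.9 293.   18.   22. ] [ 0.646 -0.08   0.036] [ 0.641 -0.083  0.024]
top [370.2 137.8 103.   10.   14. ] [ 0.6477 -0.0842  0.036 ] [ 0.6505 -0.0859  0.024 ]
top [398.6 139.8  77.   10.   10. ] [ 0.6424 -0.1592  0.036 ] [ 0.645  -0.1619  0.024 ]
top [439.5 219.9 376.   22.   21. ] [ 0.4304 -0.2621  0.036 ] [ 0.4305 -0.266   0.024 ]
```

saw35 measures (0.646, -0.080), which is on its target. In the top view the arm partly hides it.

Call:
move_arm([
  [[0.36,-0.6,0],[0.04,0.01,0],85],
  [[0.36,-0.6,0],[0.04,0.01,0],85],
  [[0.37,-0.6,0],[0.04,0.01,-0.02],85],
  [[0.3,-0.5,0],[0.04,0.01,-0.02],85],
  [[0,0,0],[0,0,0],85],
])

```text
time_s: 13.6
tcp_pos: [0.4536, 0.0883, 0.1149]
orientation: [0.001, 0.729, 0.685, 0.003]
force: [0.3, -0.6, -0.2]
finger_gap: 0.0727
```

```bash
python3 -c "
from h import *
plan((.449,.0877,.02),85,4)
"
```

```text
t 13.6 tcp [0.4536 0.0883 0.1149] gap 0.0727 F [ 0.3 -0.6 -0.2] rows 4
[[-0.01, -0.04, 0.79], [0.01, -0.01, 0.0], 85]
[[-0.01, -0.04, 0.79], [0.01, -0.01, 0.0], 85]
[[-0.01, -0.04, 0.79], [0.01, -0.01, 0.0], 85]
[[-0.01, -0.04, 0.79], [0.01, -0.01, 0.0], 85]
```

Call:
move_arm([
  [[0,-0.1,0.79],[0.02,-0.01,0],85],
  [[0,-0.1,0.79],[0.02,-0.01,0],85],
  [[0,-0.1,0.5],[0.02,-0.01,0],85],
  [[0,0,0],[0,0,0],85],
])

```text
time_s: 14.0
tcp_pos: [0.4506, 0.0875, 0.0546]
orientation: [0.004, 0.729, 0.684, 0.003]
force: [0.4, 0.1, -0.5]
finger_gap: 0.0727
```

```bash
python3 -c "
from h import *
plan((.449,.0877,.01),85,2)
"
```

```text
t 14.0 tcp [0.4506 0.0875 0.0546] gap 0.0727 F [ 0.4  0.1 -0.5] rows 2
[[0.0, -0.03, 0.74], [0.04, 0.01, 0.0], 85]
[[0.0, -0.03, 0.74], [0.04, 0.01, 0.0], 85]
```

Call:
move_arm([
  [[0,-0.07,0.72],[0.04,0.01,0],85],
  [[0,-0.07,0.65],[0.04,0.01,0],85],
  [[0,0,0],[0,0,0],85],
])

```text
time_s: 14.3
tcp_pos: [0.4514, 0.0865, 0.0161]
orientation: [0.002, 0.73, 0.684, 0.003]
force: [-0.7, -0.3, -0.3]
finger_gap: 0.0725
```

```bash
python3 -c "
from h import *
plan((.449,.0877,.01),85,1)
"
```

```text
t 14.3 tcp [0.4514 0.0865 0.0161] gap 0.0725 F [-0.7 -0.3 -0.3] rows 1
[[0.04, -0.09, 0.2], [0.06, -0.0, -0.0], 85]
```

Call:
move_arm([
  [[0.04,-0.08,0.2],[0.02,0,0],60],
  [[0,0,0],[0,0,0],40],
  [[0,0,0],[0,0,0],38],
  [[0,0,0],[0,0,0],38],
  [[0,0,0],[0,0,0],38],
])

```text
time_s: 14.8
tcp_pos: [0.4533, 0.0875, 0.0143]
orientation: [0.004, 0.73, 0.683, 0.004]
force: [0.1, -0.1, -0.5]
finger_gap: 0.0441
```

Call:
move_arm([
  [[0,0,-0.3],[0,0,0],38],
  [[0,0,-0.9],[0,0,0],38],
  [[0,0,-0.9],[0,0,0],38],
  [[0,0,-0.9],[0,0,0],38],
  [[0,0,0],[0,0,0],38],
])

```text
time_s: 15.3
tcp_pos: [0.4512, 0.0876, 0.1091]
orientation: [0.004, 0.73, 0.684, 0.004]
force: [0.5, -0.8, -0.8]
finger_gap: 0.0439
```

```bash
python3 -c "
from h import *
plan((.6515,-.0001,.115),38)
"
```

```text
t 15.3 tcp [0.4512 0.0876 0.1091] gap 0.0439 F [ 0.5 -0.8 -0.8] rows 8
[[-0.31, 0.86, -0.02], [0.01, -0.0, -0.0], 38]
[[-0.31, 0.86, -0.02], [0.01, -0.0, -0.0], 38]
[[-0.31, 0.86, -0.02], [0.01, -0.0, -0.0], 38]
[[-0.31, 0.86, -0.02], [0.01, -0.0, -0.0], 38]
[[-0.31, 0.86, -0.02], [0.01, -0.0, -0.0], 38]
[[-0.31, 0.86, -0.02], [0.01, -0.0, -0.0], 38]
[[-0.31, 0.86, -0.02], [0.01, -0.0, -0.0], 38]
[[-0.31, 0.86, -0.02], [0.01, -0.0, -0.0], 38]
```

Gap is 44 mm, the same 2 mm offset below the diameter as before, so the grip is good.

Call:
move_arm([
  [[-0.31,0.86,-0.1],[0,0,0],38],
  [[-0.31,0.86,-0.1],[0,0,0],38],
  [[-0.31,0.86,-0.1],[0,0,0],38],
  [[-0.31,0.86,-0.1],[0,0,0],38],
  [[-0.31,0.86,-0.1],[0,0,0],38],
])

```text
time_s: 15.8
tcp_pos: [0.5763, 0.0332, 0.124]
orientation: [0.002, 0.728, 0.685, 0.003]
force: [0.6, 0.4, -0.6]
finger_gap: 0.044
```

Call:
move_arm([
  [[-0.31,0.86,-0.1],[0,0,0],38],
  [[-0.31,0.86,-0.1],[0,0,0],38],
  [[-0.2,0.5,0],[0,0,0],38],
  [[0,0,0],[0,0,0],38],
])

```text
time_s: 16.2
tcp_pos: [0.6451, 0.0015, 0.1265]
orientation: [0.001, 0.729, 0.684, 0.002]
force: [0.1, 0.5, -1.3]
finger_gap: 0.044
```

```bash
python3 -c "
from h import *
plan((.6515,-.0001,.04),38,3)
"
```

```text
t 16.2 tcp [0.6451 0.0015 0.1265] gap 0.044 F [ 0.1  0.5 -1.3] rows 3
[[-0.01, 0.07, 0.96], [0.01, -0.0, 0.0], 38]
[[-0.01, 0.07, 0.96], [0.01, -0.0, 0.0], 38]
[[-0.01, 0.07, 0.96], [0.01, -0.0, 0.0], 38]
```

Call:
move_arm([
  [[-0.02,0.08,0.7],[0,0,0],38],
  [[-0.02,0.08,0.7],[0,0,0],38],
  [[-0.02,0.08,0.7],[0,0,0],38],
  [[0,0.08,0.7],[0,0,0],38],
  [[0,0,0],[0,0,0],38],
])

```text
time_s: 16.7
tcp_pos: [0.6507, 0.0011, 0.0378]
orientation: [-0.002, 0.729, 0.685, -0.0]
force: [-0.7, 1.7, -1.9]
finger_gap: 0.0441
```

```bash
python3 -c "
from h import *
plan((.6515,-.0001,.029),38,2)
"
```

```text
t 16.7 tcp [0.6507 0.0011 0.0378] gap 0.0441 F [-0.7  1.7 -1.9] rows 2
[[-0.02, 0.01, 0.15], [-0.01, -0.01, 0.01], 38]
[[-0.02, 0.01, 0.15], [-0.01, -0.01, 0.01], 38]
```

Call:
move_arm([
  [[-0.02,0,0.13],[-0.01,0,0],38],
  [[-0.02,0,0.13],[-0.01,0,0],38],
  [[0,0,0.03],[0,0,0],38],
])

```text
time_s: 17.0
tcp_pos: [0.6497, 0.0007, 0.0303]
orientation: [-0.001, 0.729, 0.685, 0.001]
force: [-0.3, -0.2, -0.6]
finger_gap: 0.0439
```

Call:
move_arm([
  [[0,-0.03,0.05],[0,0,0],38],
])

```text
time_s: 17.1
tcp_pos: [0.6494, 0.0007, 0.0299]
orientation: [-0.0, 0.728, 0.685, 0.002]
force: [-0.0, 0.4, -0.8]
finger_gap: 0.0443
```

Call:
move_arm([
  [[0,-0.02,0.05],[0,0,0],38],
])

```text
time_s: 17.2
tcp_pos: [0.6494, 0.0007, 0.0293]
orientation: [0.0, 0.728, 0.685, 0.002]
force: [0.2, -0.3, -1.4]
finger_gap: 0.0441
```

Call:
move_arm([
  [[-0.02,0.06,0.1],[0,0,0],38],
])

```text
time_s: 17.3
tcp_pos: [0.6517, 0.0001, 0.0273]
orientation: [0.001, 0.728, 0.685, 0.003]
force: [0.3, -0.0, -1.7]
finger_gap: 0.0438
```

Call:
move_arm([
  [[0,0,0.07],[0,0,0],38],
])

```text
time_s: 17.4
tcp_pos: [0.6522, -0.0001, 0.0254]
orientation: [0.002, 0.729, 0.685, 0.003]
force: [0.3, -0.3, -1.1]
finger_gap: 0.0439
```

Call:
move_arm([
  [[0,0,0.06],[0,0,0],38],
])

```text
time_s: 17.5
tcp_pos: [0.6524, -0.0001, 0.0243]
orientation: [0.002, 0.728, 0.685, 0.003]
force: [-3.2, 1.1, 7.6]
finger_gap: 0.0438
```

Call:
move_arm([
  [[0,0,0],[0,0,0],58],
  [[0,0,0],[0,0,0],72],
  [[0,0,0],[0,0,0],72],
  [[0,0,-0.5],[0,0,0],72],
  [[0,0,-1],[0,0,0],72],
])

```text
time_s: 18.0
tcp_pos: [0.6488, 0.0001, 0.0659]
orientation: [-0.002, 0.729, 0.685, 0.0]
force: [-0.9, 0.2, -0.1]
finger_gap: 0.0614
```

Call:
move_arm([
  [[0,-0.6,-0.9],[0,0,0],100],
  [[-0.5,-0.9,-0.6],[0,0,0],100],
  [[-0.9,-0.8,0],[0,0,0],100],
  [[-0.95,-0.8,0],[0,0,0],100],
  [[-0.95,-0.8,0],[0,0,0],100],
])

```text
time_s: 18.5
tcp_pos: [0.5315, -0.0921, 0.1251]
orientation: [0.007, 0.726, 0.688, 0.007]
force: [-0.1, -0.4, -0.4]
finger_gap: 0.0853
```

```bash
python3 -c "
from h import *
plan((.4303,-.2645,.115),100)
a=env.capture('scene')
for n,i in(('scene',a),):
  for x in blobs(i,*G,20): print(n,np.round(x,1),np.round(ray(n,x[0],x[1],.036),4),np.round(ray(n,x[0],x[1],.024),4))
"
```

```text
t 18.5 tcp [ 0.5315 -0.0921  0.1251] gap 0.0853 F [-0.1 -0.4 -0.4] rows 7
[[-0.85, -0.44, 0.04], [0.02, -0.0, 0.01], 100]
[[-0.85, -0.44, 0.04], [0.02, -0.0, 0.01], 100]
[[-0.85, -0.43, 0.04], [0.02, -0.0, 0.01], 100]
[[-0.85, -0.43, 0.04], [0.02, -0.0, 0.01], 100]
[[-0.85, -0.43, 0.04], [0.02, -0.0, 0.01], 100]
[[-0.85, -0.43, 0.05], [0.02, -0.0, 0.01], 100]
[[-0.85, -0.43, 0.05], [0.02, -0.0, 0.01], 100]
scene [186.1 175.  545.   27.   27. ] [ 0.4385 -0.2593  0.036 ] [ 0.4308 -0.2647  0.024 ]
scene [199.7 256.2 161.   14.   18. ] [ 0.6421 -0.1602  0.036 ] [ 0.6371 -0.1644  0.024 ]
scene [234.8 263.9 293.   18.   22. ] [ 0.646  -0.0798  0.036 ] [ 0.6411 -0.0829  0.024 ]
scene [269.4 272.5 470.   23.   27. ] [ 0.6523 -0.0013  0.036 ] [ 0.6474 -0.0033  0.024 ]
```

saw46 measures (0.652, -0.001), also on its spot. Next is saw57.

Call:
move_arm([
  [[-0.85,-0.44,0],[0.02,0,0.01],100],
  [[-0.85,-0.44,0],[0.02,0,0.01],100],
  [[-0.85,-0.43,0],[0.02,0,0.01],100],
  [[-0.85,-0.43,0],[0.02,0,0.01],100],
  [[-0.85,-0.43,0],[0.02,0,0.01],100],
])

```text
time_s: 19.05
tcp_pos: [0.4539, -0.2228, 0.1322]
orientation: [0.006, 0.729, 0.685, 0.002]
force: [0.0, -0.1, -0.1]
finger_gap: 0.0857
```

```bash
python3 -c "
from h import *
plan((.4303,-.2645,.115),100)
"
```

```text
t 19.05 tcp [ 0.4539 -0.2228  0.1322] gap 0.0857 F [ 0.  -0.1 -0.1] rows 2
[[-0.72, -0.35, 0.29], [0.05, 0.03, 0.01], 100]
[[-0.72, -0.35, 0.29], [0.05, 0.03, 0.01], 100]
```

Call:
move_arm([
  [[-0.7,-0.35,0.29],[0.05,0.03,0.01],100],
  [[-0.6,-0.3,0.29],[0.05,0.03,0.01],100],
  [[0,0,0],[0,0,0],100],
  [[0,0,0],[0,0,0],100],
])

```text
time_s: 19.45
tcp_pos: [0.4317, -0.2662, 0.1204]
orientation: [0.004, 0.732, 0.682, 0.001]
force: [-0.3, -0.5, 0.5]
finger_gap: 0.0854
```

```bash
python3 -c "
from h import *
plan((.4303,-.2645,.06),100,2)
"
```

```text
t 19.45 tcp [ 0.4317 -0.2662  0.1204] gap 0.0854 F [-0.3 -0.5  0.5] rows 2
[[0.03, -0.03, 1.01], [0.03, 0.02, -0.03], 100]
[[0.03, -0.03, 1.01], [0.03, 0.02, -0.03], 100]
```

Call:
move_arm([
  [[0.05,-0.05,0.8],[0.03,0.02,-0.02],100],
  [[0.05,-0.05,0.7],[0.03,0.02,-0.02],100],
  [[0.03,-0.03,0.4],[0.02,0.01,0],100],
  [[0,0,0],[0,0,0],100],
])

```text
time_s: 19.85
tcp_pos: [0.4325, -0.2612, 0.0668]
orientation: [0.002, 0.729, 0.685, 0.001]
force: [-0.0, -0.4, 0.6]
finger_gap: 0.0855
```

```bash
python3 -c "
from h import *
plan((.4303,-.2645,.01),100,3)
"
```

```text
t 19.85 tcp [ 0.4325 -0.2612  0.0668] gap 0.0855 F [-0.  -0.4  0.6] rows 3
[[-0.04, -0.02, 0.63], [0.01, 0.0, 0.01], 100]
[[-0.04, -0.02, 0.63], [0.01, 0.0, 0.01], 100]
[[-0.04, -0.02, 0.63], [0.01, 0.0, 0.01], 100]
```

Call:
move_arm([
  [[-0.03,-0.06,0.62],[0.01,0,0],100],
  [[-0.02,-0.06,0.62],[0.01,0,0],100],
  [[-0.02,-0.06,0.45],[0.01,0,0],100],
  [[0,0,0],[0,0,0],100],
])

```text
time_s: 20.25
tcp_pos: [0.4311, -0.2633, 0.0194]
orientation: [0.004, 0.728, 0.686, 0.001]
force: [-0.5, 0.4, -0.6]
finger_gap: 0.0858
```

```bash
python3 -c "
from h import *
plan((.4303,-.2645,.009),100,1)
"
```

```text
t 20.25 tcp [ 0.4311 -0.2633  0.0194] gap 0.0858 F [-0.5  0.4 -0.6] rows 1
[[-0.04, -0.03, 0.35], [0.06, 0.04, 0.05], 100]
```

Call:
move_arm([
  [[-0.04,-0.06,0.33],[0.04,0.02,0.03],85],
  [[0,0,0],[0,0,0],60],
  [[0,0,0],[0,0,0],52],
  [[0,0,0],[0,0,0],52],
  [[0,0,0],[0,0,0],52],
], grip_force=50)

```text
time_s: 20.75
tcp_pos: [0.4312, -0.2658, 0.012]
orientation: [0.004, 0.729, 0.685, 0.0]
force: [0.6, 0.3, -2.5]
finger_gap: 0.0547
```

Call:
move_arm([
  [[0,0,-0.3],[0,0,0],52],
  [[0,0,-0.9],[0,0,0],52],
  [[0,0,-0.9],[0,0,0],52],
  [[0,0,-0.9],[0,0,0],52],
  [[0,0,-0.3],[0,0,0],52],
])

```text
time_s: 21.25
tcp_pos: [0.428, -0.2631, 0.1123]
orientation: [-0.0, 0.729, 0.685, -0.0]
force: [-0.6, -0.8, -1.1]
finger_gap: 0.0547
```

```bash
python3 -c "
from h import *
plan((.56,.0797,.13),52)
"
```

```text
t 21.25 tcp [ 0.428  -0.2631  0.1123] gap 0.0547 F [-0.6 -0.8 -1.1] rows 13
[[0.9, 0.28, -0.05], [-0.0, 0.0, 0.0], 52]
[[0.9, 0.28, -0.05], [-0.0, 0.0, 0.0], 52]
[[0.9, 0.28, -0.05], [-0.0, 0.0, 0.0], 52]
[[0.9, 0.28, -0.05], [-0.0, 0.0, 0.0], 52]
[[0.9, 0.28, -0.05], [-0.0, 0.0, 0.0], 52]
[[0.9, 0.28, -0.05], [-0.0, 0.0, 0.0], 52]
[[0.9, 0.28, -0.05], [-0.0, 0.0, 0.0], 52]
[[0.9, 0.28, -0.05], [-0.0, 0.0, 0.0], 52]
[[0.9, 0.28, -0.05], [-0.0, 0.0, 0.0], 52]
[[0.9, 0.28, -0.05], [-0.0, 0.0, 0.0], 52]
[[0.9, 0.28, -0.05], [-0.0, 0.0, 0.0], 52]
[[0.9, 0.28, -0.05], [-0.0, 0.0, 0.0], 52]
[[0.9, 0.28, -0.05], [-0.0, 0.0, 0.0], 52]
```

Call:
move_arm([
  [[0.9,0.15,-0.2],[0,0,0],52],
  [[0.9,0.15,-0.2],[0,0,0],52],
  [[0.9,0.2,-0.2],[0,0,0],52],
  [[0.9,0.2,-0.2],[0,0,0],52],
  [[0.9,0.25,-0.1],[0,0,0],52],
])

```text
time_s: 21.75
tcp_pos: [0.4659, -0.13, 0.1409]
orientation: [0.002, 0.732, 0.682, -0.001]
force: [-0.3, 0.1, -2.4]
finger_gap: 0.0548
```

Call:
move_arm([
  [[0.9,0.3,-0.1],[0,0,0],52],
  [[0.9,0.3,-0.1],[0,0,0],52],
  [[0.9,0.4,-0.1],[0,0,0],52],
  [[0.9,0.5,-0.1],[0,0,0],52],
  [[0.9,0.5,-0.1],[0,0,0],52],
])

```text
time_s: 22.25
tcp_pos: [0.5347, 0.0065, 0.1534]
orientation: [-0.0, 0.732, 0.681, -0.002]
force: [0.2, -1.3, -1.7]
finger_gap: 0.0553
```

```bash
python3 -c "
from h import *
plan((.6567,.0797,.12),52)
"
```

```text
t 22.25 tcp [0.5347 0.0065 0.1534] gap 0.0553 F [ 0.2 -1.3 -1.7] rows 6
[[0.45, 0.65, 0.18], [-0.0, 0.0, -0.01], 52]
[[0.45, 0.65, 0.18], [-0.0, 0.0, -0.01], 52]
[[0.45, 0.65, 0.18], [-0.0, 0.0, -0.01], 52]
[[0.45, 0.65, 0.18], [-0.0, 0.0, -0.01], 52]
[[0.45, 0.65, 0.18], [-0.0, 0.0, -0.01], 52]
[[0.45, 0.65, 0.19], [-0.0, 0.0, -0.01], 52]
```

Call:
move_arm([
  [[0.5,0.65,0.1],[0,0,-0.01],52],
  [[0.5,0.65,0.1],[0,0,-0.01],52],
  [[0.5,0.65,0.1],[0,0,-0.01],52],
  [[0.5,0.65,0.1],[0,0,-0.01],52],
  [[0.4,0.65,0.1],[0,0,-0.01],52],
])

```text
time_s: 22.75
tcp_pos: [0.6387, 0.0782, 0.1347]
orientation: [-0.002, 0.728, 0.685, -0.003]
force: [0.8, 0.1, -2.7]
finger_gap: 0.0548
```

Call:
move_arm([
  [[0.2,0.4,0.1],[0,0,0],52],
  [[0,0,0],[0,0,0],52],
  [[0,0,0],[0,0,0],52],
])

```text
time_s: 23.05
tcp_pos: [0.6515, 0.0855, 0.1269]
orientation: [-0.004, 0.727, 0.686, -0.005]
force: [-0.3, -0.7, -2.2]
finger_gap: 0.0551
```

```bash
python3 -c "
from h import *
plan((.6567,.0787,.04),52,4)
a=env.capture('scene');s,p,R=state()
crop_big(a,pix('scene',p-[0,.03,.05]),50,6,'pics/a8.png')
"
```

```text
t 23.05 tcp [0.6515 0.0855 0.1269] gap 0.0551 F [-0.3 -0.7 -2.2] rows 4
[[-0.05, 0.06, 0.72], [-0.03, 0.01, 0.01], 52]
[[-0.05, 0.05, 0.72], [-0.03, 0.01, 0.01], 52]
[[-0.05, 0.05, 0.72], [-0.03, 0.01, 0.01], 52]
[[-0.05, 0.05, 0.72], [-0.03, 0.01, 0.01], 52]
```

View pics/a8.png

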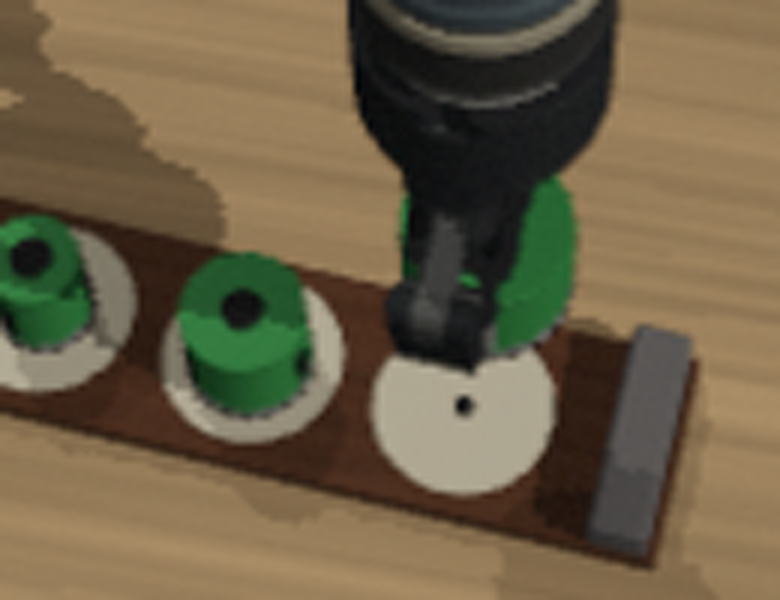

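saw57 is held upright, with its green between x = 403 and 578, over the last spot's dot at (464,405). saw35 and saw46 stand centred to its left.

Call:
move_arm([
  [[-0.05,0.08,0.7],[-0.03,0.01,0.01],52],
  [[-0.05,0.08,0.7],[-0.03,0.01,0.01],52],
  [[-0.05,0.08,0.7],[-0.03,0.01,0.01],52],
  [[-0.05,0.08,0.55],[-0.03,0.01,0.01],52],
  [[0,0,0],[0,0,0],52],
])

```text
time_s: 23.6
tcp_pos: [0.6577, 0.0761, 0.0478]
orientation: [0.001, 0.73, 0.683, 0.002]
force: [-2.0, 0.5, -2.6]
finger_gap: 0.0548
```

```bash
python3 -c "
from h import *
plan((.6567,.0787,.028),52,3)
a=env.capture('scene')
for x in blobs(a,*G,20): print(np.round(x,1),np.round(ray('scene',x[0],x[1],.05),4))
print(env.sense()['tcp_pos'])
"
```

```text
t 23.6 tcp [0.6577 0.0761 0.0478] gap 0.0548 F [-2.   0.5 -2.6] rows 3
[[0.03, -0.01, 0.22], [0.01, -0.01, -0.0], 52]
[[0.03, -0.01, 0.22], [0.01, -0.01, -0.0], 52]
[[0.03, -0.01, 0.22], [0.01, -0.01, -0.0], 52]
[199.6 256.2 159.   14.   17. ] [ 0.6478 -0.1556  0.05  ]
[234.8 263.9 293.   18.   22. ] [ 0.6517 -0.0763  0.05  ]
[269.5 272.6 467.   22.   27. ] [0.658  0.0012 0.05  ]
[311.9 279.9 240.   19.   26. ] [0.6583 0.0926 0.05  ]
[291.9 275.7  21.    3.   13. ] [0.6565 0.0493 0.05  ]
[0.65833812 0.07620018 0.04929194]
```

Call:
move_arm([
  [[0.02,0,0.25],[0.01,0,0],52],
  [[0.02,-0.03,0.25],[0.01,0,0],52],
  [[0,0,0.05],[0,0,0],52],
])

```text
time_s: 23.95
tcp_pos: [0.6592, 0.0773, 0.0361]
orientation: [0.002, 0.73, 0.683, 0.004]
force: [0.2, -0.1, -1.9]
finger_gap: 0.0549
```

```bash
python3 -c "
from h import *
plan((.6567,.0775,.025),52,2)
"
```

```text
t 23.95 tcp [0.6592 0.0773 0.0361] gap 0.0549 F [ 0.2 -0.1 -1.9] rows 2
[[0.0, -0.04, 0.18], [0.03, -0.01, -0.01], 52]
[[0.0, -0.04, 0.18], [0.03, -0.01, -0.01], 52]
```

Call:
move_arm([
  [[0,-0.06,0.17],[0.02,0,0],52],
  [[0,-0.04,0.12],[0.01,0,0],52],
])

```text
time_s: 24.15
tcp_pos: [0.6572, 0.0777, 0.0283]
orientation: [0.002, 0.73, 0.683, 0.003]
force: [0.3, -0.3, -1.9]
finger_gap: 0.055
```

Call:
move_arm([
  [[0,-0.02,0.06],[0,0,0],52],
])

```text
time_s: 24.25
tcp_pos: [0.6565, 0.0779, 0.0262]
orientation: [0.002, 0.73, 0.683, 0.003]
force: [-0.1, -0.6, -2.1]
finger_gap: 0.0546
```

Call:
move_arm([
  [[0,-0.02,0.06],[0,0,0],52],
])

```text
time_s: 24.35
tcp_pos: [0.6558, 0.078, 0.0243]
orientation: [0.002, 0.73, 0.683, 0.003]
force: [-0.4, -0.4, -2.7]
finger_gap: 0.0548
```

Call:
move_arm([
  [[0,0.03,0.03],[0,0,0],52],
])

```text
time_s: 24.45
tcp_pos: [0.6562, 0.0781, 0.0237]
orientation: [0.001, 0.73, 0.683, 0.003]
force: [-2.1, 0.2, 2.6]
finger_gap: 0.0548
```

Call:
move_arm([
  [[0,0,0.03],[0,0,0],52],
])

```text
time_s: 24.55
tcp_pos: [0.6564, 0.078, 0.0237]
orientation: [0.002, 0.73, 0.683, 0.003]
force: [-0.9, -0.3, 2.9]
finger_gap: 0.055
```

Contact. Release and retreat clear of the view.

Call:
move_arm([
  [[0,0,0],[0,0,0],75],
  [[0,0,0],[0,0,0],85],
  [[0,0,0],[0,0,0],85],
  [[0,0,-0.5],[0,0,0],85],
  [[0,0,-1],[0,0,0],85],
])

```text
time_s: 25.05
tcp_pos: [0.6542, 0.0778, 0.0663]
orientation: [-0.0, 0.73, 0.683, 0.001]
force: [-0.0, 0.1, 0.3]
finger_gap: 0.0726
```

Call:
move_arm([
  [[0,-0.3,-1],[0,0,0],85],
  [[0,-0.9,-0.7],[0,0,0],85],
  [[0.3,-0.9,-0.5],[0,0,0],85],
  [[0.5,-0.9,-0.3],[0,0,0],85],
  [[0.5,-0.9,-0.3],[0,0,0],85],
])

```text
time_s: 25.55
tcp_pos: [0.5437, 0.123, 0.1634]
orientation: [0.006, 0.732, 0.681, 0.008]
force: [0.6, 0.1, 0.6]
finger_gap: 0.0724
```

Call:
move_arm([
  [[0.6,-0.9,-0.1],[0,0,0],85],
  [[0.8,-0.9,0],[0,0,0],85],
  [[0.9,-0.5,0],[0,0,0],85],
  [[0.9,-0.5,0],[0,0,0],85],
  [[0,0,0],[0,0,0],85],
])

```text
time_s: 26.05
tcp_pos: [0.4644, 0.23, 0.1773]
orientation: [0.009, 0.731, 0.682, 0.016]
force: [0.0, 0.2, 0.1]
finger_gap: 0.0727
```

```bash
python3 -c "
from h import *
a=env.capture('scene');b=env.capture('top')
for n,i in(('scene',a),('top',b)):
  for x in blobs(i,*G,20): print(n,np.round(x,1),np.round(ray(n,x[0],x[1],.036),4))
c=cv2.resize(a[150:330,120:520],(800,360));d=cv2.resize(b[110:230,220:487],(800,360))[:240]
cv2.imwrite('pics/f.png',np.vstack([c,d]))
s,p,R=state();print(p,s['force'])
"
```

```text
scene [199.6 256.2 160.   14.   18. ] [ 0.6421 -0.1603  0.036 ]
scene [234.8 263.9 294.   18.   22. ] [ 0.646  -0.0798  0.036 ]
scene [269.4 272.5 473.   23.   27. ] [ 0.652  -0.0013  0.036 ]
scene [305.8 280.6 694.   28.   32. ] [0.6564 0.0792 0.036 ]
top [307.9 134.2 391.   23.   22. ] [0.658  0.0812 0.036 ]
top [338.4 135.6 262.   18.   18. ] [0.654 0.    0.036]
top [368.3 138.1 151.   14.   15. ] [ 0.647 -0.079  0.036]
top [398.6 139.7  75.   10.   10. ] [ 0.6425 -0.1593  0.036 ]
[0.4660112  0.22775251 0.17711016] [ 0.18128204 -0.43950321  0.92098035]
```

View pics/f.png

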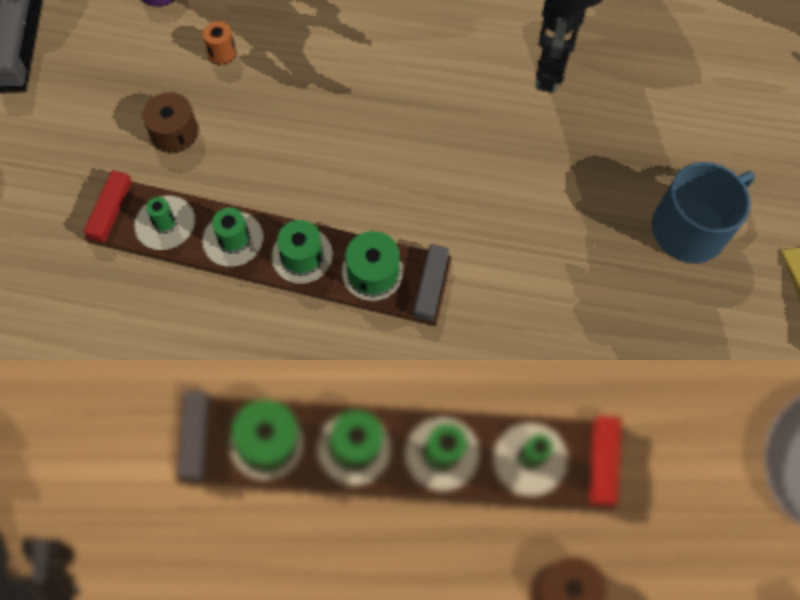

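The final picture shows all four saws upright and centred on their spots, growing from the red block to the grey one. The mug is still at (700,210). Across both views the errors are within about 2 mm.

```bash
python3 -c "
from plant import env
print(env.close_job())"
```

```text
the job is handed in; nothing more can be done
None
```

All four green saws stand teeth down on the felt spots, in order of size: 24, 35, 46 and 57 mm from the red block to the grey end. The job is handed in, at about 26 s of the 99 s allowed.

- **Position:** In the last check, averaged over both cameras, each saw was within about 1–2 mm of its spot's centre. The two views differed from each other by about 2 mm, the calibration's own accuracy.
- **Rest of the scene:** The mug was not approached and stood as before. The arm never went to the brown, orange and purple look-alikes.
- **Forces:** The highest contact force in the readings was about 10 N, while setting saw24 down. The gripper was clear of everything at hand-in.
- **What disagreed:** The arm shifted by about 10 mm while gripping saw24 and while descending on saw35. I corrected for both, and both saws ended within 2 mm of centre. The top view could not fully see saw35 just after placing, but the later check of all four did.

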